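Brace the tablet tub and free its cap

TASK

Take the square white tub by its blue cap and set it fully down in the square pocket of the plywood bracing block, its cap still locked. Then, with the block keeping the tub from turning, twist the tight cap anticlockwise (seen from above) just until it comes free, without winding it on any further, and lift it straight up a few centimetres. Finish holding the cap still and level just above the open tub, clear of it, with the tub still fully home in the block, and leave the other things on the table as they are.

Things in the scene. Friction and masses are not known exactly. Their poses are not given: they have to be found in the camera images.
- tub: Square white plastic tub, blank yellow label, 66 x 66 mm, loose, 0.3 to 0.55 kg with cap. Origin: centre of its underside, z up. Flat shoulder 78 mm up; round neck above it. It can be lifted and carried by the closed cap. Closed, the cap's underside is 88 mm and its top 116 mm above the tub's underside. A red dot on the shoulder (near the tub's x axis) marks locked, a green dot free
- neck (a point): centre of the top of the tub's neck (39 mm across), 106 mm above its underside; axes as the tub's. Three outward flanges on the neck hold three lugs inside the cap. A sealing ring in the mouth pushes the cap up against them with about 20 N, so the closed cap is tight (some 0.25 to 0.65 N m to turn); once free, it is pushed up by up to 4 mm
- cap: Blue ribbed round cap, 56 mm across, 28 mm high, 40 g. Origin: centre of its lower rim; z up; x points to its red mark. Grip it from above across its sides; 10 mm lie between its rim and the tub's shoulder
- cap_mark (a point): red mark on the cap's top edge, 28 mm along the cap's x and 28 mm above its lower rim. Seen from above, the cap's x starts 0 to 0.15 rad anticlockwise of the tub's x; the cap is free and lifts straight off from 0.75 to 1.3 rad anticlockwise of it (1.05, at the green dot, is best); a stop blocks it at about 1.4
- brace_block: Plywood bracing block, 130 x 130 x 45 mm, fixed to the table, its yaw varies. Origin: centre of its underside; x and y along its sides. In its middle a square pocket 71 x 71 mm, 30 mm deep, 4 mm chamfer at its mouth, sides along x and y; the tub fits any of four ways round and can twist in it by about 0.08 rad either way
- pocket (a point): centre of the pocket's floor, 15 mm above the table; axes as the block's. The tub is fully home when its underside centre is here
- dosing_cup: small white-grey cup, 65 mm across, 68 mm high, bystander; origin at centre of its underside
- scrub_brush: wooden scrubbing brush, 61 x 154 x 46 mm, bystander; origin at centre of its underside
- conc_small: white bottle with blue cap, 56 mm across, 190 mm high, bystander; origin at centre of its underside
- spare_head_1: white and blue spare trigger head lying on its side, 215 x 97 x 22 mm, bystander; origin at centre of its underside
Things that resemble listed ones, but are neither listed nor needed, are in the scene too. What is meant by the cap is not pink, and is the smaller of those in its own colour.

How it is judged:
By the outcome, as a careful person would: the job done as asked, in the order asked, and still so for the second after the job is handed in, while the arm keeps its last pose, push and grip.
It also fails if it takes over 51 s, if anything falls off the work surface, if the arm or the gripper's body presses on something with over 40 N, if the wrist force passes 120 N, or if a joint passes its speed limit or range.

ROBOT

A 6-joint arm with a two-finger parallel gripper is mounted at the origin on a cart in front of the work surface, level with it; the furniture and walls round the work are solid. World frame = base frame: x ahead of the robot, y to its left, z up, the work surface at z = 0. Lengths are in mm, angles in degrees, forces in N, time in s.
With the tool pointing down it reaches from about 200 to 875 mm from the base axis. Payload 3.4 kg.
Tool frame: the origin (TCP) lies on the centre line of the jaws, within the pads' length; the fingertips stand 25 mm ahead of it and the grasp point (between the pads) lies 6 mm ahead of it (arm.tcp_to_tips is the z of the fingertips in the tool frame, in mm); z points along the fingers, y is the line along which they close (so a half turn about z gives the same grasp; the last joint's range is limited). The gripper opens to 94 mm and grips with 3 to 60 N. Pads are 16 mm wide; open, the fingers measure 119 mm over their backs; the gripper's body (75 mm by 177 mm) begins 78 mm behind the grasp point.
Start: joints at [-76.547, 15.808, 86.224, -0, 77.962, -6.933], TCP at [200.296, -539.021, 230.493] pointing down, gripper open.
Joint ranges: [-165.64, 165.64], [-43.16, 119.46], [12.63, 154.43], [-67.54, 247.53], [6.08, 155.33], [-154.97, 154.97]. Speed limits (degrees/s): [147.25, 147.25, 180, 180, 180, 180].

INTERFACE

Orientations are given as [roll, pitch, yaw] about the fixed x, y, z axes, in that order (R = Rz(yaw) Ry(pitch) Rx(roll)).
In Python, from plant import arm, cams gives the robot as it stands.
- The arm moves only by the tool drive_tool, never from a script. Its argument "deltas" is one flat list of numbers, 7 for each row, row after row: the shift along the tool's x, y, z in m, then the turn, a rotation vector about the tool's x, y, z in degrees, then the closure, from -1 (fully open) to 1 (shut). A call has 1 to 5 rows; each row shifts and turns the commanded pose from where the row before left it, along the tool's axes as they then stand; what a row does not reach is not made up. A row lasts 1/12 s, in which the tool goes at most 41.7 mm and 7.16 degrees, less where a joint would pass 70% of its speed; a pose out of reach is approached as far as the arm can. A call is refused whole if a number of a shift passes 0.0417 or a number of a turn 7.16, either way. A call with a gripper value outside its range is refused whole. The fingers move at their own pace and stop on an object; "force" is the grip in N (left out, the last holds). Time passes only in rows, so rows that do not move let the fingers close. It gives the time, the measured TCP pose, the force, the opening and the grip force at its end, in the units of the state.
- arm.get_state(): the state, without advancing time (a new reading comes with each control period).
- cams.snapshot(name): name is "scene" or "top" or "wrist"; returns the picture (384x512x3 uint8, blue, green, red); there is no depth.
- cams.calibration(name): a dict with "K" (3x3 intrinsics, pixels), "world_to_cam" (4x4, takes a point from world to camera coordinates). Camera axes: x right, y down, z forward; pixel columns grow to the right and rows downward; lengths in mm; the calibration is good to about 2 mm. A picture is of the moment at which its call begins: read the wrist's pose just before it. calibration takes no time and is no camera call; for the wrist camera it gives the pose at the moment of the call.
- arm.hand_in(): hands the job in; it is judged then, once.
The state is a dict: "clock": time; "joint_pos": joint angles; "dq": joint speeds; "tau": joint torques, N m; "position": TCP position; "orientation": TCP orientation; "force": force on the tool from outside, world axes, zero at the start; "ft_torque": the same for the moment, N m; "opening": finger opening in mm; "finger_force": force on a finger pad.
Only numpy, scipy, OpenCV 4.12 (cv2) and the standard library are available. Lean on these libraries where they do the work, as an engineer would, in place of code of your own. Each camera call takes 0.05 s, during which the arm holds its last target. There are 200 camera calls.

## Working session

There is one attempt and no reset: what is moved stays moved. The work goes in short steps, Python scripts to look and compute and a tool call to move; the robot and the scene stay as the last step left them, time stands still between calls to the robot, and variables do not carry over. Pictures are saved under pics/ and viewed, at most 10 in all, crops included, and the job is handed in when it is done.

Besides the shell and the picture viewer there is one more tool, called after "Request:" as name(argument=value, ...), one argument or row to a line, values as JSON. drive_tool: Moves the arm, as the interface text tells. Its arguments: {"type":"object","properties":{"deltas":{"type":"array"},"force":{"type":"number"}},"required":["deltas"]}

```bash
mkdir -p pics; ls; python3 - <<'E'
from plant import arm,cams
import cv2,numpy as np
for n in("scene","top"):
    im=cams.snapshot(n);cv2.imwrite(f"pics/{n}0.png",im)
    c=cams.calibration(n);print(n,np.round(c["K"],1).tolist(),np.round(c["world_to_cam"],3).tolist())
a=cv2.imread("pics/scene0.png");b=cv2.imread("pics/top0.png")
cv2.imwrite("pics/both.png",cv2.resize(np.vstack([a,b]),None,fx=.78,fy=.78))
print(arm.get_state())
E
```

```text
pics
scene [[367.5, 0.0, 249.0], [0.0, 367.5, 189.3], [0.0, 0.0, 1.0]] [[-0.667, -0.744, 0.02, 381.639], [-0.365, 0.303, -0.88, 333.937], [0.649, -0.595, -0.474, 660.862], [0.0, 0.0, 0.0, 1.0]]
top [[420.9, 0.0, 247.7], [0.0, 420.9, 187.9], [0.0, 0.0, 1.0]] [[0.06, -0.998, 0.005, -92.718], [-0.977, -0.059, -0.204, 644.316], [0.204, 0.008, -0.979, 1078.491], [0.0, 0.0, 0.0, 1.0]]
{'clock': 0.1, 'joint_pos': array([-7.65452469e+01,  1.58425946e+01,  8.62857171e+01, -4.36988204e-04,
        7.79623321e+01, -6.93510681e+00]), 'dq': array([-0.00249354, -0.07205336, -0.10559564,  0.07636862,  0.0271518 ,
       -0.02366067]), 'tau': array([ 1.35036084e-03, -4.05455589e+01, -2.37779170e+01,  7.03457231e-02,
        2.99092638e-02, -4.07780237e-05]), 'position': array([ 200.19736185, -538.53731444,  229.72083176]), 'orientation': array([-1.79909968e+02, -1.05206832e-02,  2.03899431e+01]), 'force': array([ 0.55971211,  0.70165092, -0.47707271]), 'ft_torque': array([-0.05145283, -0.04078434,  0.03450615]), 'finger_force': 0.0, 'opening': 94.13263833263773}
```

View pics/top0.png

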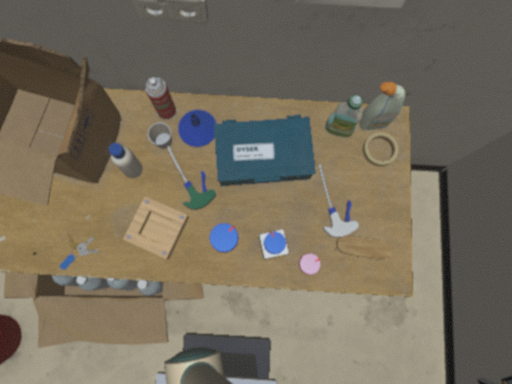

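View pics/scene0.png

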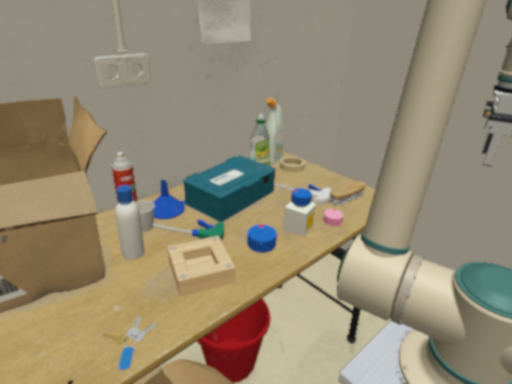

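The top view shows the tub with its blue cap at about (274,243), the block at (155,228), a larger blue lid at (224,237) and a pink one at (310,264). The scene view shows the cap at (302,198) and the block at (201,262).

```bash
cat > h.py <<'E'
import cv2,numpy as np
from plant import arm,cams
def ray(c,uv):
    W=np.array(c["world_to_cam"]);R=W[:3,:3];o=-R.T@W[:3,3]
    d=R.T@np.linalg.inv(c["K"])@np.array([uv[0],uv[1],1.]);return o,d/np.linalg.norm(d)
def onz(c,uv,z):
    o,d=ray(c,uv);return o+d*(z-o[2])/d[2]
def tri(rs):
    A=sum(np.eye(3)-np.outer(d,d) for o,d in rs);b=sum((np.eye(3)-np.outer(d,d))@o for o,d in rs)
    p=np.linalg.solve(A,b);return p,[round(float(np.linalg.norm((np.eye(3)-np.outer(d,d))@(p-o))),1) for o,d in rs]
def proj(c,p):
    W=np.array(c["world_to_cam"]);q=c["K"]@(W[:3,:3]@np.asarray(p,float)+W[:3,3]);return q[:2]/q[2]
def mask(im,lo,hi):
    return cv2.inRange(cv2.cvtColor(im,cv2.COLOR_BGR2HSV),np.array(lo),np.array(hi))
def blobs(m,amin=30):
    n,l,s,c=cv2.connectedComponentsWithStats(m)
    return [(s[i,4],np.round(c[i],1),s[i,:4],l==i) for i in range(1,n) if s[i,4]>=amin]
BLUE=([105,120,60],[130,255,255])
E
python3 - <<'E'
from h import *
C={n:cams.calibration(n) for n in("top","scene")}
for n in C:
    im=cv2.imread(f"pics/{n}0.png")
    for b in blobs(mask(im,*BLUE)): print(n,b[:3])
print(onz(C["top"],(274.5,242.5),116),tri([ray(C["top"],(274.5,243)),ray(C["scene"],(302,198))]))
# wood of the block
im=cv2.imread("pics/top0.png")[190:265,115:195]
cv2.imwrite("pics/blk.png",np.hstack([cv2.resize(im,None,fx=5,fy=5,interpolation=cv2.INTER_CUBIC)]+[cv2.resize(cv2.imread("pics/scene0.png")[225:300,155:245],None,fx=4,fy=5,interpolation=cv2.INTER_CUBIC)]))
W=cams.calibration("wrist");print(np.round(W["K"],1).tolist());W=np.array(W["world_to_cam"]);print(np.round(W,3).tolist(),-W[:3,:3].T@W[:3,3])
E
```

```text
top (np.int32(986), array([197.1, 128.2]), array([179, 111,  36,  35], dtype=int32))
top (np.int32(116), array([115.4, 149.2]), array([110, 144,  12,  12], dtype=int32))
top (np.int32(37), array([203.2, 181.5]), array([202, 172,   4,  20], dtype=int32))
top (np.int32(43), array([347.8, 211.3]), array([346, 202,   5,  19], dtype=int32))
top (np.int32(570), array([223.3, 237.6]), array([210, 224,  28,  28], dtype=int32))
top (np.int32(317), array([274.6, 242.8]), array([265, 232,  20,  21], dtype=int32))
top (np.int32(87), array([ 66.9, 261.6]), array([ 61, 255,  13,  14], dtype=int32))
scene (np.int32(615), array([167. , 204.8]), array([154, 181,  31,  37], dtype=int32))
scene (np.int32(200), array([124.1, 193.6]), array([117, 186,  14,  17], dtype=int32))
scene (np.int32(247), array([301.3, 196.7]), array([292, 189,  19,  17], dtype=int32))
scene (np.int32(49), array([204.7, 224.3]), array([199, 221,  14,   7], dtype=int32))
scene (np.int32(598), array([261.4, 238.1]), array([248, 226,  28,  26], dtype=int32))
[ 501.5448584  -130.26359215  116.        ] (array([ 501.67079788, -131.44314945,   98.4630998 ]), [0.0, 0.0])
[[288.6, 0.0, 257.0], [0.0, 288.6, 195.8], [0.0, 0.0, 1.0]]
[[0.347, -0.938, -0.001, -575.004], [-0.909, -0.336, 0.247, -24.932], [-0.232, -0.085, -0.969, 389.432], [0.0, 0.0, 0.0, 1.0]] [ 267.22880905 -514.4759412   383.1596856 ]
```

View pics/blk.png

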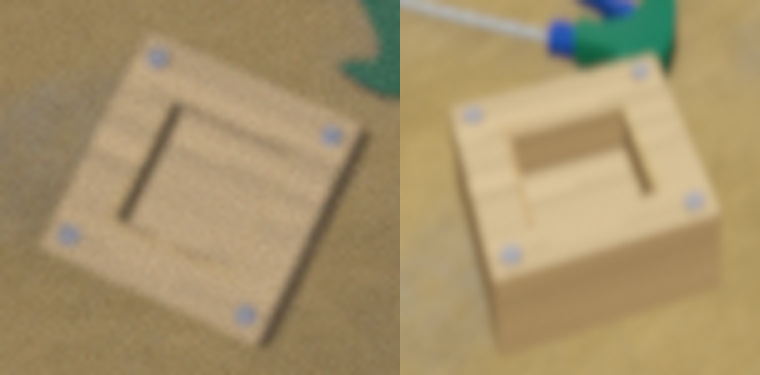

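```bash
python3 - <<'E'
from h import *
C={n:cams.calibration(n) for n in("top","scene")}
t=np.array([(160,57),(332,134),(246,315),(68,235)])/5+[115-.4,190-.4]
s=np.array([(641,72),(694,201),(512,255),(473,116)],float);s=np.c_[(s[:,0]-400)/4+155-.4,s[:,1]/5+225-.4]
P=[]
for k in range(4):
    p,e=tri([ray(C["top"],t[k]),ray(C["scene"],s[k])]);P.append(p);print(p.round(1),e,onz(C["top"],t[k],45).round(1))
Q=np.array([onz(C["top"],x,45) for x in t])
print(np.mean(P,0),Q.mean(0))
for i in range(4):
    v=Q[(i+1)%4]-Q[i];print(np.linalg.norm(v),np.degrees(np.arctan2(v[1],v[0]))%90)
E
```

```text
[558.8 179.6  90.2] [43.9, 43.9] [599.6 222.   45. ]
[554.2 119.4 -27.6] [23.6, 23.6] [562.8 123.7  45. ]
[495.3 207.9  11.4] [50.5, 50.5] [462.5 160.7  45. ]
[505.7 256.6 112.2] [17.8, 17.8] [499.3 261.   45. ]
[528.51344517 190.87621302  46.57183059] [531.04889386 191.86230665  45.        ]
105.02600638161205 69.47756228500563
106.9361154477178 69.72938466179394
106.87038897138557 69.8150542651263
107.57333900167976 68.74650357835687
```

Request:
drive_tool(
  deltas=[0.0326,-0.0213,-0.0008,0,0,0,-1,0.0326,-0.0213,-0.0008,0,0,0,-1,0.0326,-0.0213,-0.0008,0,0,0,-1,0.0326,-0.0213,-0.0008,0,0,0,-1,0.0326,-0.0213,-0.0008,0,0,0,-1],
)

```text
clock: 0.52
position: [316.5, -380.6, 234.1]
orientation: [-180.0, -0.0, 20.3]
force: [0.2, 0.9, 0.4]
opening: 94.3
finger_force: 0.0
```

Request:
drive_tool(
  deltas=[0.0326,-0.0213,-0.0008,0,0,0,-1,0.0326,-0.0213,-0.0008,0,0,0,-1,0.0326,-0.0213,-0.0008,0,0,0,-1,0.0326,-0.0213,-0.0008,0,0,0,-1,0,0,0,0,0,0,-1],
)

```text
clock: 0.93
position: [411.5, -251.4, 237.6]
orientation: [-179.8, -0.2, 20.8]
force: [0.5, -0.4, 0.1]
opening: 94.2
finger_force: 0.0
```

```bash
python3 - <<'E'
from h import *
import pickle
s=arm.get_state();c=cams.calibration("wrist");im=cams.snapshot("wrist")
cv2.imwrite("pics/w1.png",im);pickle.dump(c,open("w1.pkl","wb"))
print(s["clock"],s["position"],s["orientation"],s["dq"].round(1))
E
```

```text
0.9333 [ 411.49877798 -251.38835161  237.62342751] [-179.83919404   -0.19427757   20.75767889] [-4.9  0.4 -0.  -5.8 -0.4 -5.1]
```

Request:
drive_tool(
  deltas=[0.0326,-0.0213,-0.0008,0,0,0,-1,0.0326,-0.0213,-0.0008,0,0,0,-1,0.0326,-0.0213,-0.0008,0,0,0,-1,0.0326,-0.0213,-0.0008,0,0,0,-1,0,0,0,0,0,0,-1],
)

```text
clock: 1.4
position: [504.1, -128.2, 240.6]
orientation: [-179.9, -0.2, 20.6]
force: [-0.4, 0.5, 0.0]
opening: 93.9
finger_force: 0.0
```

```bash
python3 - <<'E'
from h import *
import pickle
s=arm.get_state();c=cams.calibration("wrist");im=cams.snapshot("wrist")
cv2.imwrite("pics/w2.png",im);pickle.dump(c,open("w2.pkl","wb"))
print(s["clock"],s["position"],s["orientation"],s["dq"].round(1))
a=cv2.imread("pics/w1.png")
cv2.imwrite("pics/w12.png",cv2.resize(np.hstack([a,im]),(800,300)))
for i in (a,im):
    for b in blobs(mask(i,*BLUE),200):print(b[:3])
E
```

```text
1.4 [ 504.08532347 -128.24023246  240.60495523] [-1.79898859e+02 -1.79190673e-01  2.06220294e+01] [-4.2 -1.   1.9 -5.6  1.1 -4.8]
(np.int32(3986), array([81.4, 26.1]), array([37,  0, 86, 59], dtype=int32))
(np.int32(3417), array([168.1,  58.4]), array([136,  23,  67,  70], dtype=int32))
(np.int32(502), array([385.3,  49.5]), array([368,  23,  34,  52], dtype=int32))
(np.int32(235), array([350. ,  35.3]), array([342,  28,  18,  18], dtype=int32))
(np.int32(3205), array([158.8, 135.1]), array([127, 103,  68,  64], dtype=int32))
(np.int32(505), array([435.9, 157.1]), array([418, 137,  34,  43], dtype=int32))
(np.int32(2262), array([258.7, 197.7]), array([232, 169,  55,  56], dtype=int32))
```

View pics/w12.png

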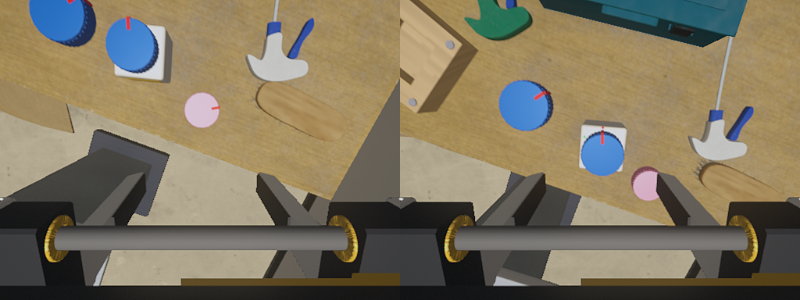

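```bash
python3 - <<'E'
from h import *
import pickle
a=cv2.imread("pics/w1.png");b=cv2.imread("pics/w2.png")
A=cv2.resize(a[10:120,125:235],(400,400),interpolation=cv2.INTER_CUBIC)
B=cv2.resize(b[145:240,210:305],(400,400),interpolation=cv2.INTER_CUBIC)
cv2.imwrite("pics/w12c.png",np.hstack([A,B]))
R=[]
for i,im in ((1,a),(2,b)):
    c=pickle.load(open(f"w{i}.pkl","rb"))
    bl=[x for x in blobs(mask(im,*BLUE),1500) if np.hypot(*(x[1]-((168,58) if i==1 else (258,198))))<10][0]
    hsv=cv2.cvtColor(im,cv2.COLOR_BGR2HSV);v=hsv[...,2][bl[3]];print(np.percentile(v,[5,20,30,40,50,80]))
    t,_=cv2.threshold(v.reshape(-1,1),0,255,cv2.THRESH_OTSU);print("otsu",t)
    m=(bl[3]&(hsv[...,2]>t)).astype(np.uint8)
    red=((mask(im,[0,120,80],[8,255,255])|mask(im,[172,120,80],[180,255,255]))>0)
    y,x=np.nonzero(red);k=np.hypot(x-bl[1][0],y-bl[1][1])<35
    rp=np.array([x[k].mean(),y[k].mean()]);m|=(red&(cv2.dilate(m,np.ones((3,3)))>0)).astype(np.uint8)
    cn=max(cv2.findContours(m,0,1)[0],key=len);e=cv2.fitEllipse(cv2.convexHull(cn));print(e,rp,k.sum())
    R.append((ray(c,e[0]),ray(c,rp)));print(onz(c,e[0],116),onz(c,rp,116))
print(tri([r[0] for r in R]),tri([r[1] for r in R]))
E
```

```text
[128. 203. 205. 206. 207. 211.]
otsu 158.0
((166.2734832763672, 56.61051940917969), (60.83871078491211, 68.5057601928711), 159.92259216308594) [163.46808511  30.08510638] 47
[ 502.71498232 -132.29527232  116.        ] [ 522.05533483 -124.13346445  116.        ]
[182. 209. 210. 211. 212. 214.]
otsu 166.0
((258.69189453125, 197.9008331298828), (52.65896224975586, 54.287757873535156), 87.66368103027344) [258.8490566  174.71698113] 53
[ 503.45445391 -130.84856153  116.        ] [ 525.39124181 -122.75374699  116.        ]
(array([ 502.86808188, -131.20737427,  113.10067141]), [0.1, 0.1]) (array([ 523.70254704, -122.59034211,  110.3258568 ]), [0.9, 0.9])
```

View pics/w12c.png

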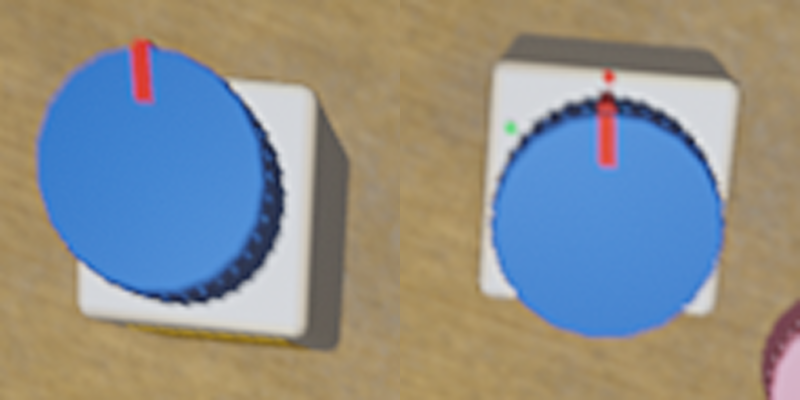

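The right crop shows the tub's shoulder corners at about (497,60), (740,82), (482,295) and (710,315), with a red dot at (609,76), a green dot at (511,127) and the cap mark pointing up. I'm descending on the cap to grip it.

```bash
python3 - <<'E'
from h import *
import pickle
c=pickle.load(open("w2.pkl","rb"));s=95/400
q=[onz(c,((x-400)*s+210-.4,y*s+145-.4),78) for x,y in((497,60),(740,82),(710,315),(482,295),(609,76),(511,127))]
print(np.round(q,1))
an=lambda v:np.degrees(np.arctan2(v[1],v[0]))
for i,j in((1,0),(2,3),(2,1),(3,0)):print(an(q[j]-q[i]),np.linalg.norm(q[j]-q[i]))
cen=np.mean(q[:4],0);print(cen,an(q[4]-cen),an(q[5]-cen))
E
```

```text
[[ 525.6  -92.2   78. ]
 [ 542.5 -153.6   78. ]
 [ 480.2 -170.    78. ]
 [ 463.7 -109.7   78. ]
 [ 531.9 -121.    78. ]
 [ 510.3 -101.5   78. ]]
105.37461121992682 63.59375052318585
105.2955099625699 62.60036874608269
14.833124882346496 64.3805464294583
15.717722786445876 64.29239951497163
[ 503.00227169 -131.37016464   78.        ] 19.772618461996853 76.33753751454121
```

Request:
drive_tool(
  deltas=[-0.0018,0.0023,0.03,0,0,0,-1,0,0,0.03,0,0,0,-1,0,0,0.03,0,0,0,-1,0,0,0.025,0,0,0,-1,0,0,0,0,0,0,-1],
)

```text
clock: 1.87
position: [495.3, -135.3, 121.1]
orientation: [-179.6, 0.5, 20.3]
force: [-0.2, 0.6, 0.3]
opening: 93.8
finger_force: 0.0
```

Request:
drive_tool(
  deltas=[0,0,0.009,0,0,0,-1,0,0,0.0055,0,0,0,-1,0,0,0,0,0,0,-1],
)

```text
clock: 2.12
position: [500.2, -135.6, 111.5]
orientation: [180.0, -0.0, 20.3]
force: [-0.1, -0.1, 0.2]
opening: 93.9
finger_force: 0.0
```

Request:
drive_tool(
  deltas=[0,0,0,0,0,0,-1,0,0,0,0,0,0,-1],
)

```text
clock: 2.28
position: [501.0, -135.2, 112.5]
orientation: [179.9, -0.1, 20.4]
force: [-0.1, 0.3, -0.0]
opening: 93.9
finger_force: 0.0
```

```bash
python3 - <<'E'
from h import *
import pickle
s=arm.get_state();c=cams.calibration("wrist");im=cams.snapshot("wrist");print(s["position"],s["orientation"],s["dq"].round(1))
hsv=cv2.cvtColor(im,cv2.COLOR_BGR2HSV)
for b in blobs(((mask(im,*BLUE)>0)&(hsv[...,2]>165)).astype(np.uint8),1000):print(b[:3],onz(c,b[1],116))
cv2.imwrite("pics/w3.png",im)
E
```

```text
[ 500.96173816 -135.15872868  112.47398731] [ 1.79898867e+02 -9.04299586e-02  2.03826979e+01] [ 0.3 -0.1  0.1  0.1 -0.1  0. ]
(np.int32(7496), array([ 92.2, 133.5]), array([ 44,  83, 100, 101], dtype=int32)) [533.71252577 -34.45446364 116.        ]
(np.int32(6588), array([249.4, 245.3]), array([202, 200,  96,  89], dtype=int32)) [ 503.76566669 -130.20853711  116.        ]
```

View pics/w3.png

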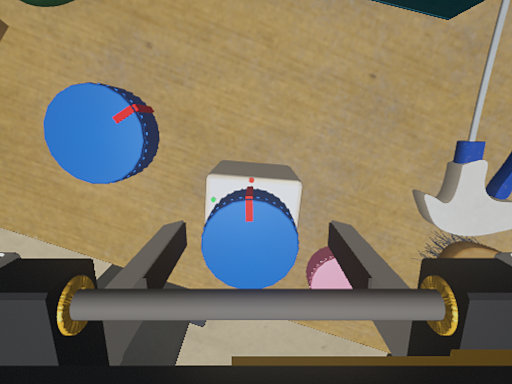

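The cap is between the open fingers at (249,245), with the pink lid at (325,270) lower and outside the right finger. I'm nudging to centre, then closing.

Request:
drive_tool(
  deltas=[0.0031,-0.0036,0.0045,0,0,0,-1,0,0,0,0,0,0,-1,0,0,0,0,0,0,-1],
)

```text
clock: 2.58
position: [501.8, -129.7, 106.8]
orientation: [-180.0, 0.0, 20.4]
force: [0.3, 0.1, 0.1]
opening: 93.8
finger_force: 0.0
```

Request:
drive_tool(
  deltas=[0,0,0,0,0,0,1,0,0,0,0,0,0,1,0,0,0,0,0,0,1,0,0,0,0,0,0,1,0,0,0,0,0,0,1],
  force=55,
)

```text
clock: 3.0
position: [501.9, -130.2, 106.9]
orientation: [180.0, 0.0, 20.4]
force: [0.6, 0.1, 1.1]
opening: 63.8
finger_force: 0.0
```

Request:
drive_tool(
  deltas=[0,0,0,0,0,0,1,0,0,0,0,0,0,1,0,0,0,0,0,0,1,0,0,0,0,0,0,1,0,0,0,0,0,0,1],
)

```text
clock: 3.42
position: [501.9, -130.3, 106.9]
orientation: [180.0, 0.0, 20.4]
force: [-0.2, -0.6, 0.5]
opening: 55.6
finger_force: 55.0
```

Request:
drive_tool(
  deltas=[0,0,-0.01,0,0,0,1,0,0,-0.025,0,0,0,1,0,0,-0.03,0,0,0,1,0,0,-0.03,0,0,0,1,0,0,-0.025,0,0,0,1],
)

```text
clock: 3.83
position: [501.6, -129.9, 228.7]
orientation: [-180.0, -0.0, 20.4]
force: [0.3, -0.2, -4.6]
opening: 55.9
finger_force: 55.0
```

Request:
drive_tool(
  deltas=[0.001,-0.02,-0.002,0,0,0,1,0.001,-0.032,-0.002,0,0,0,1,0.001,-0.032,-0.002,0,0,0,1,0.001,-0.032,-0.002,0,0,0,1,0.001,-0.032,-0.002,0,0,0,1],
)

```text
clock: 4.25
position: [453.5, 11.6, 236.8]
orientation: [-179.9, 0.1, 20.3]
force: [0.5, 0.3, -4.1]
opening: 55.8
finger_force: 55.0
```

Request:
drive_tool(
  deltas=[0.001,-0.032,-0.002,0,0,0,1,0.001,-0.032,-0.002,0,0,0,1,0.001,-0.032,-0.002,0,0,0,1,0.001,-0.032,-0.002,0,0,0,1,0.001,-0.016,-0.002,0,0,0,1],
)

```text
clock: 4.67
position: [406.8, 149.9, 246.9]
orientation: [-179.8, 0.1, 20.5]
force: [0.0, -0.4, -4.2]
opening: 55.6
finger_force: 55.0
```

Request:
drive_tool(
  deltas=[0,0,0,0,0,0,1,0,0,0,0,0,0,1,0,0,0,0,0,0,1],
)

```text
clock: 4.92
position: [409.4, 146.4, 246.7]
orientation: [179.9, 0.0, 20.4]
force: [1.0, -0.5, -4.0]
opening: 56.2
finger_force: 55.0
```

```bash
python3 - <<'E'
from h import *
import pickle
s=arm.get_state();c=cams.calibration("wrist");im=cams.snapshot("wrist");print(s["position"],s["orientation"],s["dq"].round(1),s["force"])
cv2.imwrite("pics/w4.png",im);pickle.dump(c,open("w4.pkl","wb"))
E
```

```text
[409.3817689  146.39581948 246.71070744] [1.79946557e+02 4.17482121e-02 2.03976518e+01] [-1.2  0.3 -0.2  0.1 -0.2  0.2] [ 1.02330446 -0.50964359 -4.00384773]
```

Request:
drive_tool(
  deltas=[0,0,0,0,0,4,1,0,0,0,0,0,6,1,0,0,0,0,0,6,1,0,0,0,0,0,6,1,0,0,0,0,0,6,1],
)

```text
clock: 5.38
position: [409.8, 145.7, 246.6]
orientation: [180.0, 0.0, -8.0]
force: [0.2, -0.5, -4.2]
opening: 56.0
finger_force: 55.0
```

Request:
drive_tool(
  deltas=[0,0,0,0,0,5,1,0,0,0,0,0,3,1,0,0,0,0,0,0,1,0,0,0,0,0,0,1,0,0,0,0,0,0,1],
)

```text
clock: 5.8
position: [409.7, 146.4, 246.7]
orientation: [180.0, 0.0, -15.6]
force: [-0.5, 0.0, -3.5]
opening: 55.6
finger_force: 55.0
```

```bash
python3 - <<'E'
from h import *
import pickle
s=arm.get_state();c=cams.calibration("wrist");im=cams.snapshot("wrist");print(s["position"],s["orientation"],s["dq"].round(1),s["force"],s["joint_pos"])
cv2.imwrite("pics/w5.png",im);pickle.dump(c,open("w5.pkl","wb"))
a=cv2.imread("pics/w4.png");cv2.imwrite("pics/w45.png",cv2.resize(np.vstack([a[:300],im[:300]]),(512,600)))
E
```

```text
[409.70197821 146.38019697 246.70320033] [ 1.79976074e+02  1.27338200e-02 -1.56131651e+01] [ 0.4 -0.1 -0.1  0.1 -0.1  0.4] [-0.53086727  0.04131918 -3.54839984] [ 1.04957380e+01  2.99854024e+00  1.00004472e+02 -1.62969603e-02
  7.70189519e+01  1.16112564e+02]
```

View pics/w45.png

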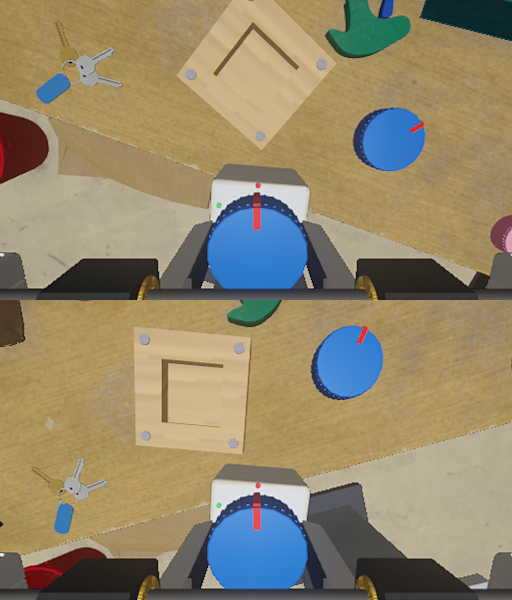

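In the second view the block is fully visible, with screws at (144,39), (239,48), (146,135) and (233,143) in w5. The first view shows three of them, at (191,74), (321,64) and (260,136).

```bash
python3 - <<'E'
from h import *
import pickle
c4,c5=[pickle.load(open(f"w{i}.pkl","rb")) for i in(4,5)]
i4,i5=cv2.imread("pics/w4.png"),cv2.imread("pics/w5.png")
def ref(im,p):
    x,y=p;w=im[y-9:y+10,x-9:x+10];s=cv2.cvtColor(w,cv2.COLOR_BGR2HSV)[...,1]
    t,m=cv2.threshold(s,0,255,cv2.THRESH_BINARY_INV|cv2.THRESH_OTSU)
    b=max(blobs(m,5),key=lambda b:b[0]);return b[1]+[x-9,y-9],int(b[0])
S5=[ref(i5,p) for p in((144,39),(239,48),(233,143),(146,135))]
S4=[ref(i4,p) for p in((191,74),(321,64),(260,136))];print(S5,S4)
for a,b in((S5[0][0],None),):pass
# same screw: nearest to onz guess
Q=np.array([onz(c5,p[0],45) for p in S5]);Z=[]
for p,_ in S4:
    g=onz(c4,p,45);k=np.argmin(np.linalg.norm(Q-g,axis=1));t=tri([ray(c4,p),ray(c5,S5[k][0])]);print(k,g.round(1),Q[k].round(1),t[0].round(1),t[1]);Z.append(t[0][2])
print("z",np.mean(Z),"centre",Q.mean(0).round(1))
for i in range(4):
    v=Q[(i+1)%4]-Q[i];print(np.linalg.norm(v).round(1),(np.degrees(np.arctan2(v[1],v[0]))%90).round(2))
# pocket mouth centre check by rough corners, tub shoulder edge in hand
sh=217.7
for nm,c,im in(("w4",c4,i4),("w5",c5,i5)):
    g=cv2.inRange(cv2.cvtColor(im,cv2.COLOR_BGR2HSV),np.array([0,0,185]),np.array([179,45,255]));b=max((b for b in blobs(g[150:230,200:320],50)),key=lambda b:b[0])
    m=b[3];xs=[x for x in range(m.shape[1]) if m[:,x].sum()>5];pts=np.array([[x+200,np.nonzero(m[:,x])[0][0]+150] for x in xs[10:-10]],np.float32)
    vx,vy,x0,y0=cv2.fitLine(pts,cv2.DIST_HUBER,0,.01,.01).ravel();A=onz(c,(x0-40*vx,y0-40*vy),sh);B=onz(c,(x0+40*vx,y0+40*vy),sh)
    print(nm,len(xs),pts[[0,-1]],A.round(1),B.round(1),np.degrees(np.arctan2(*(A-B)[1::-1]))-90)
    bl=max(blobs(((mask(im,*BLUE)>0)&(im[...,0]>165)).astype(np.uint8),1000),key=lambda b:b[1][1]);print(bl[:3],onz(c,bl[1],255.8))
E
```

```text
[(array([143.8,  38.7]), 97), (array([238.7,  47.6]), 97), (array([232.7, 142.9]), 74), (array([144.7, 135.5]), 77)] [(array([190.4,  73.9]), 90), (array([321.4,  63.7]), 92), (array([260.1, 135.7]), 76)]
3 [500.1 260.3  45. ] [500.1 260.6  45. ] [500.  259.6  47.7] [0.0, 0.0]
1 [562.2 123.8  45. ] [562.2 123.9  45. ] [561.9 123.9  46.1] [0.0, 0.0]
2 [462.8 161.1  45. ] [463.  161.1  45. ] [462.9 161.1  44.7] [0.1, 0.1]
z 46.14410481335898 centre [531.2 192.2  45. ]
106.0 69.42
105.9 69.47
106.2 69.55
106.1 69.36
w4 103 [[212. 183.]
 [298. 186.]] [432.1 187.4 217.7] [446.1 137.8 217.7] 15.834884463235042
(np.int32(6567), array([256.8, 251.2]), array([207, 208, 100,  81], dtype=int32)) [412.72155983 147.10019619 255.8       ]
w5 95 [[220. 180.]
 [298. 186.]] [450.3 159.5 217.7] [432.5 111.  217.7] -20.172983487636827
(np.int32(6566), array([257. , 251.1]), array([207, 208, 101,  81], dtype=int32)) [413.31072317 144.67713379 255.8       ]
```

Request:
drive_tool(
  deltas=[0.0205,-0.0152,0,0,0,0,1,0.0262,-0.0192,0,0,0,0,1,0.0262,-0.0192,0,0,0,0,1,0.0262,-0.0192,0,0,0,0,1,0.0057,-0.004,0,0,0,0.4,1],
)

```text
clock: 6.27
position: [536.8, 194.3, 246.2]
orientation: [-179.8, -0.3, -16.0]
force: [0.7, 0.2, -3.6]
opening: 55.7
finger_force: 55.0
```

Request:
drive_tool(
  deltas=[0,0,0.02,0,0,0,1,0,0,0.02,0,0,0,1,0,0,0.02,0,0,0,1,0,0,0.01,0,0,0,1,0,0,0,0,0,0,1],
)

```text
clock: 6.68
position: [529.1, 192.2, 174.1]
orientation: [179.8, 0.3, -16.0]
force: [-0.4, 0.0, -4.3]
opening: 55.6
finger_force: 55.0
```

Request:
drive_tool(
  deltas=[0,0,0,0,0,0,1,0,0,0,0,0,0,1,0,0,0,0,0,0,1,0,0,0,0,0,0,1],
)

```text
clock: 7.02
position: [531.9, 192.9, 178.2]
orientation: [-179.9, -0.1, -16.0]
force: [-1.1, -0.6, -5.5]
opening: 55.8
finger_force: 55.0
```

```bash
python3 - <<'E'
from h import *
s=arm.get_state();print(s["position"],s["orientation"],s["dq"].round(1),s["force"],s["ft_torque"])
p=s["position"];y=np.radians(s["orientation"][2]);d=np.array([531.2,192.2])-p[:2]
print("tool dx,dy",d@[np.cos(y),np.sin(y)],d@[np.sin(y),-np.cos(y)])
E
```

```text
[531.89455252 192.94768716 178.19246173] [-1.79931441e+02 -1.33939033e-01 -1.60126469e+01] [ 0.1  0.2  0.4  0.1 -0.   0. ] [-1.05137528 -0.57357734 -5.51668059] [-0.03322427 -0.00490358  0.03238836]
tool dx,dy -0.4613553116918979 0.9102695049395513
```

Request:
drive_tool(
  deltas=[-0.0005,0.0009,0.01,0,0,0,1,0,0,0.01,0,0,0,1,0,0,0.005,0,0,0,1,0,0,0.004,0,0,0,1,0,0,0.004,0,0,0,1],
)

```text
clock: 7.43
position: [530.0, 192.0, 142.9]
orientation: [180.0, 0.1, -16.0]
force: [0.6, -0.1, -4.8]
opening: 56.1
finger_force: 55.0
```

Request:
drive_tool(
  deltas=[0,0,0.003,0,0,0,1,0,0,0.003,0,0,0,1,0,0,0,0,0,0,1],
)

```text
clock: 7.68
position: [530.1, 192.0, 137.2]
orientation: [180.0, 0.1, -16.0]
force: [-0.5, -0.3, -4.3]
opening: 55.8
finger_force: 55.0
```

Request:
drive_tool(
  deltas=[0,0,0.004,0,0,0,1,0,0,0.004,0,0,0,1,0,0,0.003,0,0,0,1,0,0,0,0,0,0,1],
)

```text
clock: 8.02
position: [529.8, 191.9, 126.1]
orientation: [180.0, 0.1, -16.0]
force: [-0.1, 0.4, -3.4]
opening: 56.0
finger_force: 55.0
```

Request:
drive_tool(
  deltas=[0,0,0.0015,0,0,0,1,0,0,0.0015,0,0,0,1,0,0,0,0,0,0,1],
)

```text
clock: 8.27
position: [530.3, 192.0, 123.6]
orientation: [180.0, 0.0, -16.0]
force: [0.7, 0.6, -4.2]
opening: 55.8
finger_force: 55.0
```

Request:
drive_tool(
  deltas=[0,0,0.001,0,0,0,1,0,0,0.001,0,0,0,1,0,0,0,0,0,0,1,0,0,0,0,0,0,1],
)

```text
clock: 8.6
position: [530.5, 192.1, 122.0]
orientation: [-180.0, -0.0, -16.0]
force: [0.4, -0.2, -3.9]
opening: 55.7
finger_force: 55.0
```

Request:
drive_tool(
  deltas=[0,0,0.001,0,0,0,1,0,0,0,0,0,0,1,0,0,0,0,0,0,1],
)

```text
clock: 8.85
position: [530.6, 192.1, 121.8]
orientation: [-180.0, -0.1, -16.0]
force: [-2.4, -0.7, 4.5]
opening: 55.9
finger_force: 55.0
```

Request:
drive_tool(
  deltas=[0,0,0,0,0,-2,1,0,0,0,0,0,-3,1,0,0,0,0,0,-4,1,0,0,0,0,0,-4,1,0,0,0,0,0,-4,1],
  force=60,
)

```text
clock: 9.27
position: [531.0, 192.1, 121.9]
orientation: [-180.0, -0.1, 1.1]
force: [-1.3, 0.1, 4.5]
opening: 55.7
finger_force: 60.0
```

```bash
python3 -c "
from h import *
s=arm.get_state();print(s['position'],s['orientation'],s['force'],s['ft_torque'])"
```

```text
[531.01876928 192.12600903 121.85972318] [-1.79977530e+02 -1.06289721e-01  1.11368355e+00] [-1.31850614  0.05686099  4.47382556] [-0.12261406  0.23895696 -0.39058578]
```

Request:
drive_tool(
  deltas=[0,0,0,0,0,-4,1,0,0,0,0,0,-4,1,0,0,0,0,0,-4,1,0,0,0,0,0,-4,1,0,0,0,0,0,-4,1],
)

```text
clock: 9.68
position: [531.4, 192.2, 122.2]
orientation: [180.0, -0.2, 21.1]
force: [-1.0, -0.6, 7.4]
opening: 55.5
finger_force: 60.0
```

Request:
drive_tool(
  deltas=[0,0,0,0,0,-4,1,0,0,0,0,0,-4,1,0,0,0,0,0,-3,1,0,0,0,0,0,-2,1,0,0,0,0,0,0,1],
)

```text
clock: 10.1
position: [531.8, 192.1, 123.3]
orientation: [179.9, -0.2, 34.0]
force: [-1.9, -1.6, 11.5]
opening: 55.6
finger_force: 60.0
```

```bash
python3 - <<'E'
from h import *
s=arm.get_state();c=cams.calibration("wrist");im=cams.snapshot("wrist");print(s['position'],s['orientation'],s['force'],s['ft_torque'])
cv2.imwrite("pics/w6.png",cv2.resize(im[150:300,180:340],(640,600),interpolation=cv2.INTER_CUBIC))
E
```

```text
[531.80474115 192.08823429 123.32505273] [179.88139019  -0.21024683  34.04898443] [-1.91739558 -1.6131384  11.49628572] [-0.25042876  0.40139531 -0.00956586]
```

View pics/w6.png

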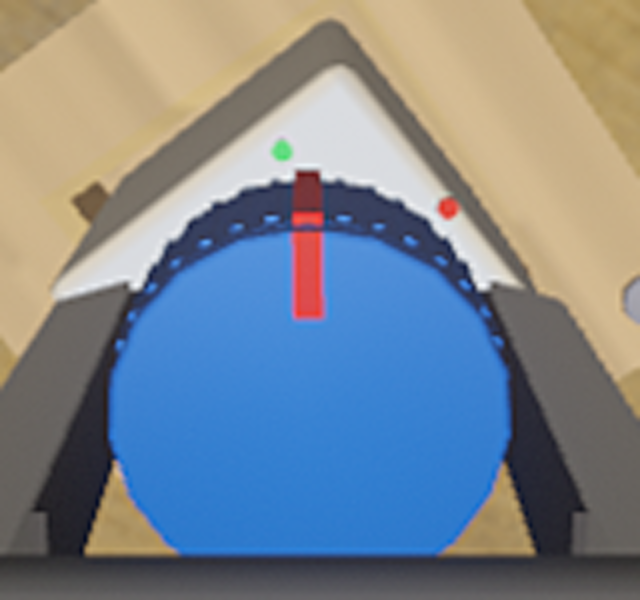

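The green dot (282,150) is just past the cap mark (307,190). The resisting torque has dropped to about 0 and the ring is pushing the cap up, so it's free. I'm lifting gently.

Request:
drive_tool(
  deltas=[0,0,-0.001,0,0,0,1,0,0,-0.0015,0,0,0,1,0,0,-0.002,0,0,0,1,0,0,0,0,0,0,1,0,0,0,0,0,0,1],
)

```text
clock: 10.57
position: [530.8, 192.0, 125.4]
orientation: [180.0, -0.0, 34.0]
force: [0.4, -0.9, 2.1]
opening: 55.3
finger_force: 60.0
```

```bash
python3 -c "
from h import *
s=arm.get_state();print(s['position'],s['orientation'],s['force'],s['ft_torque'])"
```

```text
[530.81275353 191.96863349 125.39087749] [ 1.79963274e+02 -3.82704378e-02  3.39854246e+01] [ 0.35384148 -0.87788344  2.14542677] [-0.17467521 -0.11131852  0.02031438]
```

Request:
drive_tool(
  deltas=[0,0,-0.002,0,0,0,1,0,0,-0.003,0,0,0,1,0,0,-0.003,0,0,0,1,0,0,0,0,0,0,1],
)

```text
clock: 10.9
position: [530.4, 192.1, 133.8]
orientation: [180.0, -0.0, 34.0]
force: [0.3, -1.1, 0.9]
opening: 55.4
finger_force: 60.0
```

Request:
drive_tool(
  deltas=[0,0,-0.005,0,0,0,1,0,0,-0.007,0,0,0,1,0,0,-0.007,0,0,0,1,0,0,-0.006,0,0,0,1,0,0,-0.003,0,0,0,1],
)

```text
clock: 11.32
position: [531.1, 192.3, 162.8]
orientation: [180.0, -0.1, 34.0]
force: [-0.6, -0.8, 0.4]
opening: 55.8
finger_force: 60.0
```

Request:
drive_tool(
  deltas=[0,0,0,0,0,0,1,0,0,0,0,0,0,1,0,0,0,0,0,0,1,0,0,0,0,0,0,1,0,0,0,0,0,0,1],
)

```text
clock: 11.73
position: [530.2, 192.0, 160.9]
orientation: [-180.0, 0.0, 34.0]
force: [0.3, 0.4, -1.1]
opening: 55.9
finger_force: 60.0
```

```bash
python3 - <<'E'
from h import *
s=arm.get_state();im=cams.snapshot("wrist");sc=cams.snapshot("scene");print(s['position'],s['orientation'],s['force'],s['ft_torque'],s['dq'].round(1),s["clock"])
cv2.imwrite("pics/w7.png",np.hstack([cv2.resize(im[100:300,140:340],(400,400)),cv2.resize(sc[180:300,140:260],(400,400),interpolation=cv2.INTER_CUBIC)]))
E
```

```text
[530.15347345 191.99283877 160.94611775] [-1.79987456e+02  4.53618933e-02  3.39862536e+01] [ 0.34625907  0.36884038 -1.06626011] [-0.00834134 -0.04661103  0.00973505] [-0.1 -0.1 -0.  -0.1  0.   0.1] 11.7333
```

View pics/w7.png

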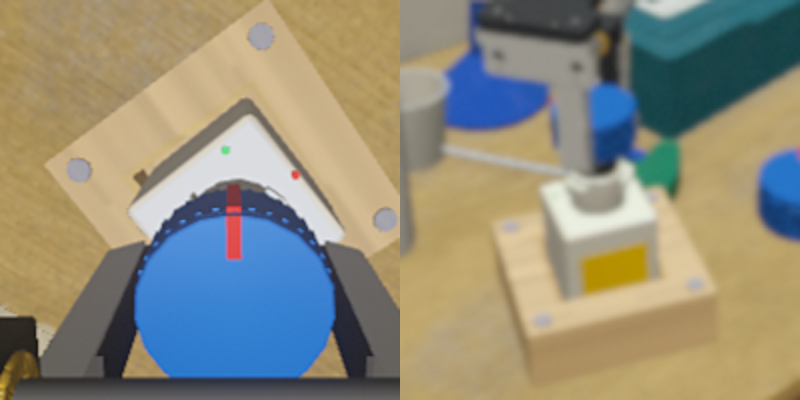

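The pictures show the cap held level above the open neck, which is at about (600,190) in the right half. The tub sits upright in the block's pocket.

```bash
python3 -c "
from plant import arm
print(arm.hand_in())"
```

```text
the job is handed in; nothing more can be done
None
```

I handed the job in at about 12 s: the tub sits in the block's pocket, and the cap, twisted about 50° until it came free, is held level about 20 mm above the open neck.

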